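# Load a shelf board to the stock plan

## Task

Load the plywood shelf board: set the grey junction box square with the board and in line with the tin and the parts bin, exactly halfway between them, and lay the larger castor wheel flat and centred on top of it. Stand the carton straight behind the tin (behind means on the side away from the robot, square to the board), its long side running front to back, and stand the lamp holder upright straight behind the parts bin, each with a gap of about 2 cm to the thing in front of it. Leave the smaller wheel and the tape core where they lie.

Things in the scene. Friction and masses are not known exactly. Their poses are not given: they have to be found in the camera images.
- shelf_board: Rectangular plywood shelf board with a thin dark steel strip along its front edge, lying fixed on the bench, 250 mm front to back (its x), 300 mm wide (its y), 15 mm thick. Origin at the centre of its underside; its upper face is 15 mm above that. x points straight back, away from the robot; y to the left; z up. It can be on the left or the right half of the bench and is turned by up to 12 degrees.
- tin: Round closed steel tin, 70 mm in diameter, 50 mm high, already standing fixed on the shelf board, near its front edge, at the left or the right end. Origin at the centre of its underside, on the board's upper face. Its axes are parallel to the board's: x straight back, y left, z up.
- parts_bin: Open square grey plastic parts bin with bolts in it, 70 x 70 mm, 45 mm high, already standing fixed on the shelf board in line with the tin, at the other end; its centre is 190 mm from the tin's. Origin at the centre of its underside, on the board's upper face. Axes parallel to the board's: x straight back, y left, z up.
- junction_box_mid (a point): Square grey plastic electrical junction box with a flat closed lid, loose, 60 x 60 mm, 36 mm high, standing upright on a 3 mm cardboard sheet at the start. This point is its centre, 18 mm above its underside; x and y are square to its sides, z points up.
- carton_mid (a point): Small brown closed cardboard carton with a pale strip of tape along its top, loose and rigid, 80 mm long (its x), 50 mm wide (its y), 44 mm high, on the cardboard sheet at the start. This point is its centre, 22 mm above its underside; z points up.
- lamp_holder_mid (a point): White ceramic lamp holder, loose, upright on the cardboard sheet at the start: a round foot 50 mm in diameter and 12 mm high, which tapers between 12 and 16 mm to a round straight neck 38 mm in diameter up to the flat top at 46 mm, with a dark socket mouth drawn on it. This point is its centre, 23 mm above its underside; z points up.
- big_wheel_mid (a point): The larger of two castor wheels, loose, lying flat on the cardboard sheet at the start: black rubber tyre, grey hub, 56 mm in diameter, 26 mm high. This point is its centre, 13 mm above its underside; z points up.
- small_wheel_mid (a point): The smaller of the two castor wheels, loose, lying flat on the cardboard sheet: black tyre, grey hub, 36 mm in diameter, 16 mm high. It stays where it is. This point is its centre, 8 mm above its underside.
- tape_roll_mid (a point): Pale empty tape core (a ring), loose, lying flat on the cardboard sheet: 68 mm outside diameter, 48 mm hole, 24 mm high. It stays where it is. This point is its centre, 12 mm above its underside.

How it is judged:
At the end, for the whole second after the job is handed in: On the board, upright, released, at rest: junction box within 13 mm of midway between tin and bin, square within 10 deg; larger wheel flat on it, centred within 12 mm; carton (long side front to back within 10 deg) behind tin, lamp holder behind bin: 14 mm sideways, gap 7 to 35 mm (x of junction_box_mid in the frame of tin between -0.013 and 0.013 m and horizontal distance between junction_box_mid and tin below 0.108 m and horizontal distance between junction_box_mid and parts_bin below 0.108 m and z of junction_box_mid in the frame of shelf_board between 0.028 and 0.038 m and (angle between the x axis of junction_box_mid and the x axis of shelf_board, either way round below 0.18 rad or angle between the x axis of junction_box_mid and the y axis of shelf_board, either way round below 0.18 rad) and horizontal distance between big_wheel_mid and junction_box_mid below 0.012 m and z of big_wheel_mid in the frame of junction_box_mid between 0.026 and 0.036 m and x of carton_mid in the frame of tin between 0.082 and 0.11 m and y of carton_mid in the frame of tin between -0.014 and 0.014 m and z of carton_mid in the frame of shelf_board between 0.032 and 0.042 m and angle between the x axis of carton_mid and the x axis of shelf_board, either way round below 0.18 rad and x of lamp_holder_mid in the frame of parts_bin between 0.067 and 0.095 m and y of lamp_holder_mid in the frame of parts_bin between -0.014 and 0.014 m and z of lamp_holder_mid in the frame of shelf_board between 0.033 and 0.043 m and linear speed of each of junction_box, carton, lamp_holder, big_wheel below 0.02 m/s and angular speed of each of junction_box, carton, lamp_holder, big_wheel below 0.2 rad/s and angle between each of junction_box_mid, carton_mid, lamp_holder_mid, big_wheel_mid's own z axis and vertical below 0.1 rad); the robot touches nothing.
It fails at once if the smaller wheel is moved more than 25 mm (distance of small_wheel_mid from where it was at the start of the episode above 0.025 m).
It fails at once if the tape core is moved more than 25 mm (distance of tape_roll_mid from where it was at the start of the episode above 0.025 m).
It also fails if it takes over 99 s, if anything falls off the work surface, if the arm or the gripper's body presses on something with over 40 N, if the wrist force passes 120 N, or if a joint passes its speed limit or range.

## Robot

A 7-joint arm with a two-finger parallel gripper is mounted at the origin on the work surface. World frame = base frame: x ahead of the robot, y to its left, z up, the work surface at z = 0. Lengths are in m, angles in rad, forces in N, time in s.
With the tool pointing down it reaches from about 0.35 to 0.775 m from the base axis. Payload 3.1 kg.
Tool frame: the origin (TCP) lies midway between the tips of the shut fingers; the grasp point (between the pads) lies 19 mm behind it; z points along the fingers, x is the direction in which the jaws open and shut, and the axes are right-handed (so a half turn about z gives the same grasp; the last joint's range is limited). The gripper opens to 85 mm and grips with 20 to 120 N. Pads are 22 mm wide; open, the fingers measure 114 mm over their backs; the gripper's body (76 mm by 85 mm) begins 54 mm behind the grasp point. The pads swing forward as they close: fully open they stand 13 mm farther back than shut.
Start: joints at [-1.382, 0.311, 0.014, 1.512, -0.004, 1.319, -0.027], TCP at [0.126, 0.535, 0.231] pointing down, gripper open.
Joint ranges: [-2.7, 2.7], [-0.3, 1.91], [-1.27, 1.3], [0.12, 2.57], [-1.44, 4.58], [0.2, 2.03], [-3.05, 3.05]. Speed limits (rad/s): [2.79, 2.79, 3.14, 3.14, 3.14, 3.14, 3.14].

## Interface

Orientations are given as a unit quaternion [x, y, z, w].
In Python, from station import status, grab_frame, order gives the robot as it stands.
- The arm moves only by the tool jog_arm, never from a script. Its argument "motion" is a list of rows, each a list of 3 entries, a list of its own where there are three numbers: the finger opening in cm, from 0 to 8.54, then the shift along the tool's x, y, z in cm, then the turn, a rotation vector about the tool's x, y, z in rad. A call has 1 to 12 rows; each row is the pose to reach, as a shift and turn from the pose commanded when the call began, along the tool's axes at that moment; what a row does not reach only later rows make up. A row lasts 1/10 s, in which the tool goes at most 50 mm and 8.59 degrees, less where a joint would pass 70% of its speed; a pose out of reach is approached as far as the arm can. A call with a gripper value outside its range is refused whole. The fingers move at their own pace and stop on an object; "newtons" is the grip in N (left out, the last holds). Time passes only in rows, so rows that repeat a pose let the fingers close. It gives the time, the measured TCP pose, the force and the opening at its end, in the units of the state.
- status.read_state(): the state, without advancing time (a new reading comes with each control period).
- grab_frame(name): name is "scene" or "top" or "wrist"; returns a dict with "pixels" (384x512x3 uint8, red, green, blue), "fx", "fy", "cx", "cy" (pixels), "world_to_cam" (4x4, takes a point from world to camera coordinates). Camera axes: x right, y up, looking along -z (the intrinsics and any distortion apply to the point x, -y, -z); pixel columns grow to the right and rows downward; lengths in m; the calibration is good to about 2 mm. A picture is of the moment at which its call begins. There is no depth.
- order.sign_off(): hands the job in, once; it reports no verdict.
The state is a dict: "t": time; "joint_pos": joint angles; "dq": joint speeds; "tau": joint torques, N m; "position": TCP position; "tcp_rot": TCP orientation; "wrist_force": force on the tool from outside, world axes, zero at the start; "ft_torque": the same for the moment, N m; "finger_gap": finger opening in m.
Only numpy, scipy, OpenCV 4.12 (cv2) and the standard library are available. Lean on these libraries where they do the work, as an engineer would, in place of code of your own. Each camera call takes 0.05 s, during which the arm holds its last target.

## Working session

There is one attempt and no reset: what is moved stays moved. The work goes in short steps, Python scripts to look and compute and a tool call to move; the robot and the scene stay as the last step left them, time stands still between calls to the robot, and variables do not carry over. Pictures are saved under pics/ and viewed, and the job is handed in when it is done.

Besides the shell and the picture viewer there is one more tool, called after "Emit:" in YAML: its name, and indented under it one key for each argument. jog_arm: Moves the arm, as the interface text tells. Its arguments: {"type":"object","properties":{"motion":{"type":"array","items":{"type":"array"}},"newtons":{"type":"number"}},"required":["motion"]}

```bash
ls; mkdir -p pics; python3 - <<'E'
from station import status, grab_frame
import cv2, numpy as np
print(status.read_state())
for n in ["scene","top","wrist"]:
    f=grab_frame(n); cv2.imwrite(f"pics/{n}0.png",f["pixels"][:,:,::-1]); np.savez(f"pics/{n}0.npz",**f)
    print(n,{k:f[k] for k in f if k!="pixels"})
E
```

```text
pics
{'t': 0.0, 'joint_pos': array([-1.38169834,  0.31172531,  0.01398437,  1.5130838 , -0.00440232,
        1.3192296 , -0.02721713]), 'dq': array([-0.00067086,  0.00039196, -0.0018227 , -0.0017666 , -0.00071966,
       -0.00099313,  0.00063403]), 'tau': array([ 3.21809093e-04, -3.79906869e+01,  1.46169621e-01, -2.30596197e+01,
        1.21678910e-02,  1.34265306e-02,  6.36661198e-06]), 'position': array([0.12562706, 0.53468631, 0.23021049]), 'tcp_rot': array([ 0.78380105,  0.62101084, -0.00091681,  0.00078605]), 'wrist_force': array([0.24762527, 0.08959001, 0.39000466]), 'ft_torque': array([-0.0083171 , -0.01202613, -0.03720678]), 'finger_gap': 0.0851942570165738}
scene {'fx': 374.0717472162285, 'fy': 374.0717472162285, 'cx': 255.22081772317966, 'cy': 189.1778020285209, 'world_to_cam': array([[-0.06254542,  0.99801392,  0.00750199,  0.01836488],
       [-0.72740855, -0.05073065,  0.68432683,  0.36203075],
       [ 0.68334828,  0.0373445 ,  0.72913683, -1.20381272],
       [ 0.        ,  0.        ,  0.        ,  1.        ]])}
top {'fx': 414.1166405515137, 'fy': 414.1166405515137, 'cx': 253.92280021410178, 'cy': 191.17142156186742, 'world_to_cam': array([[-0.01775733, -0.9998398 , -0.00224554,  0.02337225],
       [ 0.97549731, -0.01781751,  0.21928869, -0.54237713],
       [-0.21929357,  0.00170346,  0.97565743, -0.8638508 ],
       [ 0.        ,  0.        ,  0.        ,  1.        ]])}
wrist {'fx': 265.99139415476617, 'fy': 265.99139415476617, 'cx': 255.34710550836292, 'cy': 195.22922677431606, 'world_to_cam': array([[ 0.2288017 ,  0.97347174, -0.00159692, -0.55033294],
       [-0.92397522,  0.21665118, -0.31516988,  0.04061416],
       [-0.306463  ,  0.07358692,  0.94903393, -0.38031888],
       [ 0.        ,  0.        ,  0.        ,  1.        ]])}
```

View pics/scene0.png

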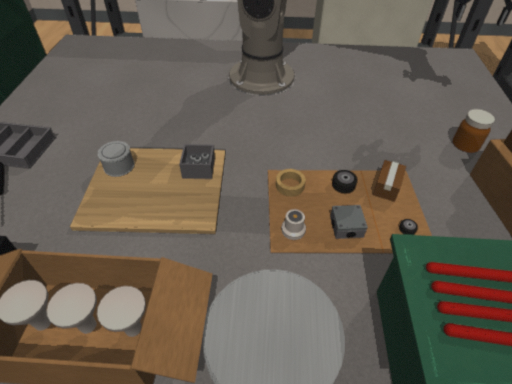

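View pics/top0.png

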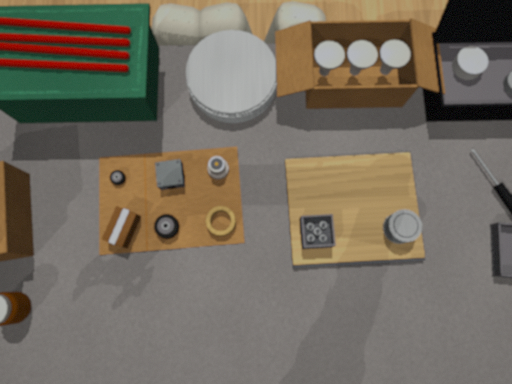

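View pics/wrist0.png

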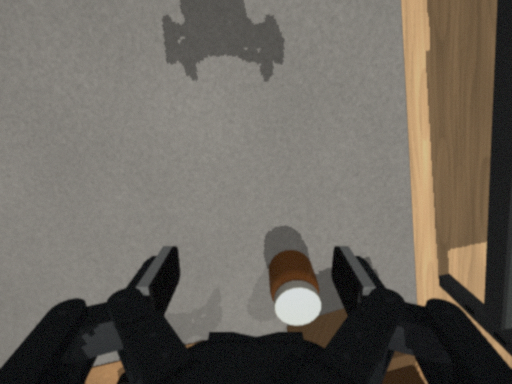

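The top view shows the sheet at left (px 100-243, 150-252) with wheel (166,226), core (221,221), carton (122,228), box (170,174), lamp (217,166), small wheel (117,178). The board is at right (287-422, 154-264), with the bin at (317,231) and the tin at (404,227).

```bash
python3 - <<'E'
import cv2
a=cv2.imread("pics/top0.png")
cv2.imwrite("pics/topL.png",cv2.resize(a[140:262,92:252],None,fx=4.9,fy=4.9,interpolation=cv2.INTER_CUBIC))
cv2.imwrite("pics/topR.png",cv2.resize(a[145:272,280:430],None,fx=4.7,fy=4.7,interpolation=cv2.INTER_CUBIC))
b=cv2.imread("pics/scene0.png")
cv2.imwrite("pics/scL.png",cv2.resize(b[155:260,260:435],None,fx=4.5,fy=4.5,interpolation=cv2.INTER_CUBIC))
E
```

```text
(no output)
```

View pics/topL.png

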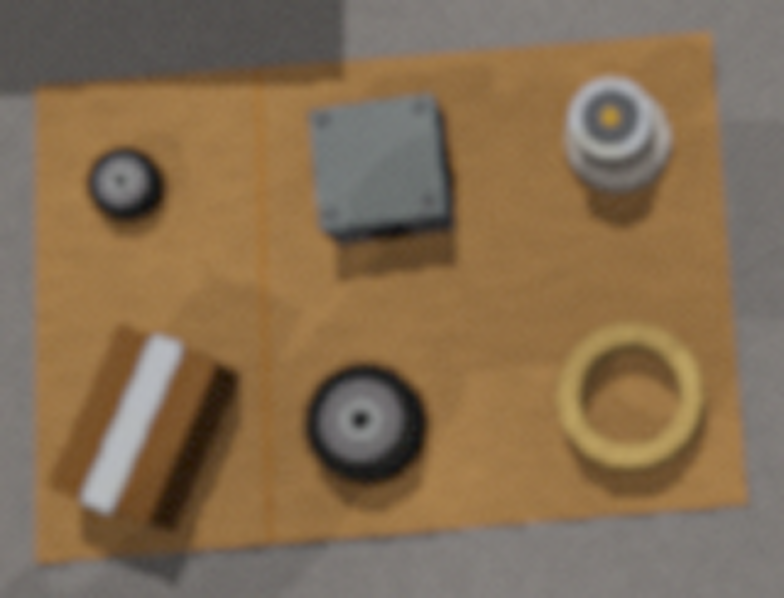

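View pics/topR.png

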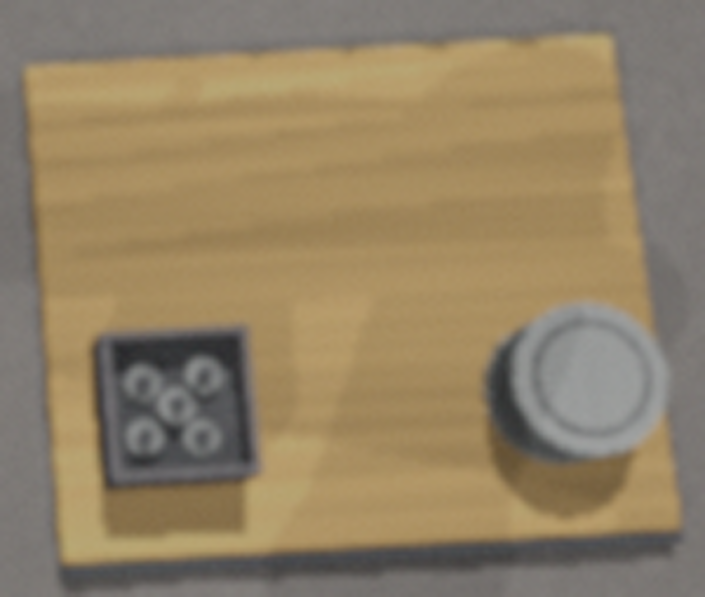

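View pics/scL.png

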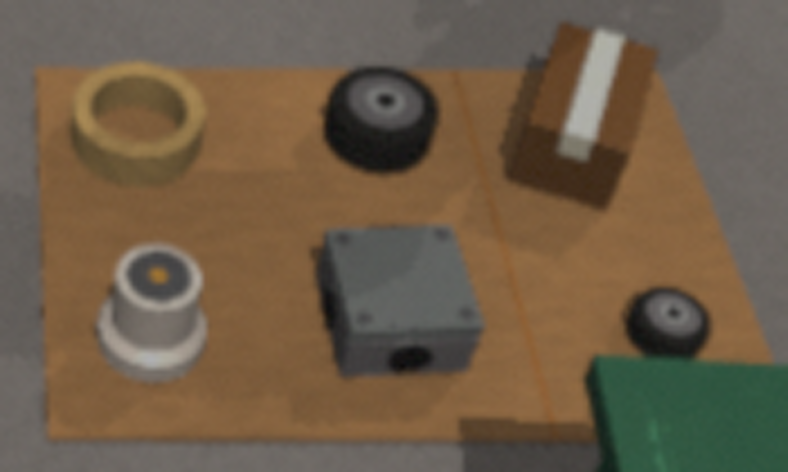

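```bash
cat > h.py <<'E'
import numpy as np, cv2
from scipy.spatial.transform import Rotation as R
def ray(f,px,z):
    px=np.atleast_2d(np.asarray(px,float)); W=np.asarray(f["world_to_cam"]); Rm=W[:3,:3]; c=-Rm.T@W[:3,3]
    d=np.c_[(px[:,0]-f["cx"])/f["fx"],-(px[:,1]-f["cy"])/f["fy"],-np.ones(len(px))]@Rm
    return c+d*((z-c[2])/d[:,2])[:,None]
def proj(f,P):
    W=np.asarray(f["world_to_cam"]);p=np.atleast_2d(P)@W[:3,:3].T+W[:3,3]
    return np.c_[f["cx"]+f["fx"]*p[:,0]/-p[:,2], f["cy"]-f["fy"]*p[:,1]/-p[:,2]]
def crop(p,s,o): return (np.atleast_2d(p)+.5)/s-.5+np.array(o)
E
python3 - <<'E'
from h import *
T=np.load("pics/top0.npz");S=np.load("pics/scene0.npz")
L=lambda p,z:ray(T,crop(p,4.9,(92,140)),z)[:,:2]
Rr=lambda p,z:ray(T,crop(p,4.7,(280,145)),z)[:,:2]
C=lambda p,z:ray(S,crop(p,4.5,(260,155)),z)[:,:2]
def show(n,P):
    print(n,"c",P.mean(0).round(4),"edges",[(round(np.linalg.norm(P[i]-P[i-1]),4),round(np.degrees(np.arctan2(*(P[i]-P[i-1])[::-1])),1)) for i in range(len(P))] if len(P)>1 else "")
show("box",L([(310,113),(433,94),(450,215),(326,234)],.039)); show("box S",C([(324,230),(458,227),(481,328),(340,335)],.039))
show("carton",L([(125,326),(218,363),(155,527),(52,487)],.047));show("carton S",C([(568,22),(657,48),(627,150),(530,125)],.047))
print("tapeends",L([(165,338),(98,505)],.047),L([(165,338),(98,505)],.047).mean(0))
for n,p,z,q in [("wheel",(362,420),.029,(383,103)),("lamp",(610,117),.049,(158,275)),("ring",(629,395),.027,(138,105)),("small",(125,182),.019,(670,315))]:
    print(n,L([p],z),C([q],z))
show("board",Rr([(25,66),(613,36),(682,528),(60,563)],.015))
show("bin",Rr([(97,337),(247,328),(258,472),(110,485)],.06))
print("tin",Rr([(589,382)],.065))
E
```

```text
box c [0.5941 0.2085] edges [(np.float64(0.0598), np.float64(9.2)), (np.float64(0.0587), np.float64(-81.8)), (np.float64(0.06), np.float64(-171.2)), (np.float64(0.0583), np.float64(98.0))]
box S c [0.5962 0.2089] edges [(np.float64(0.0607), np.float64(-177.8)), (np.float64(0.0626), np.float64(95.6)), (np.float64(0.0587), np.float64(2.3)), (np.float64(0.0629), np.float64(-82.6))]
carton c [0.471  0.3134] edges [(np.float64(0.0788), np.float64(-21.5)), (np.float64(0.047), np.float64(-112.5)), (np.float64(0.0782), np.float64(161.4)), (np.float64(0.051), np.float64(68.4))]
carton S c [0.4714 0.3169] edges [(np.float64(0.0827), np.float64(157.6)), (np.float64(0.045), np.float64(68.3)), (np.float64(0.0792), np.float64(-21.9)), (np.float64(0.0458), np.float64(-107.3))]
tapeends [[0.51090934 0.30300198]
 [0.43509439 0.32931444]] [0.47300187 0.31615821]
wheel [[0.474038   0.21549752]] [[0.47345421 0.21509386]]
lamp [[0.61192387 0.09920369]] [[0.60985974 0.09855872]]
ring [[0.48378559 0.09208843]] [[0.48155712 0.09154653]]
small [[0.59265461 0.33487089]] [[0.59273918 0.33571972]]
board c [ 0.512  -0.2158] edges [(np.float64(0.2489), np.float64(1.9)), (np.float64(0.2999), np.float64(-88.0)), (np.float64(0.2481), np.float64(-178.1)), (np.float64(0.2999), np.float64(92.1))]
bin c [ 0.4516 -0.1236] edges [(np.float64(0.0691), np.float64(2.5)), (np.float64(0.0705), np.float64(-87.6)), (np.float64(0.0673), np.float64(-179.1)), (np.float64(0.0687), np.float64(94.0))]
tin [[ 0.45820182 -0.31366278]]
```

```bash
cat > g.py <<'E'
import sys
from h import *
from station import status
s=status.read_state(); p=np.array(s["position"]); r=R.from_quat(s["tcp_rot"])
xa=r.apply([1,0,0])
print("t %.2f"%s["t"],"pos",p.round(4),"alpha %.1f"%np.degrees(np.arctan2(xa[1],xa[0])),"gap %.4f"%s["finger_gap"],"F",np.round(s["wrist_force"],1),"q7 %.2f"%s["joint_pos"][6])
a=[float(v) for v in sys.argv[1:]]
for i in range(0,len(a),4):
    x,y,z,al=a[i:i+4]; f=np.radians(al/2)
    g=R.from_quat([np.cos(f),np.sin(f),0,0])
    print(a[i:i+4],"shift cm",(r.inv().apply(np.array([x,y,z])-p)*100).round(2),"turn",(r.inv()*g).as_rotvec().round(3))
E
python3 g.py .595 .209 .12 8  .595 .209 .004 8
```

```text
t 0.15 pos [0.1257 0.5349 0.2305] alpha 76.8 gap 0.0856 F [-0.4 -0.8 -0.2] q7 -0.03
[0.595, 0.209, 0.12, 8.0] shift cm [-20.97  53.14  11.09] turn [1.0e-03 2.0e-03 1.2e+00]
[0.595, 0.209, 0.004, 8.0] shift cm [-20.95  53.14  22.69] turn [1.0e-03 2.0e-03 1.2e+00]
```

Emit:
jog_arm:
  motion:
    - [8.5, [-21, 53.1, 11], [0, 0, 1.2]]
    - [8.5, [-21, 53.1, 11], [0, 0, 1.2]]
    - [8.5, [-21, 53.1, 11], [0, 0, 1.2]]
    - [8.5, [-21, 53.1, 11], [0, 0, 1.2]]
    - [8.5, [-21, 53.1, 11], [0, 0, 1.2]]
    - [8.5, [-21, 53.1, 11], [0, 0, 1.2]]
    - [8.5, [-21, 53.1, 11], [0, 0, 1.2]]
    - [8.5, [-21, 53.1, 11], [0, 0, 1.2]]
    - [8.5, [-21, 53.1, 11], [0, 0, 1.2]]
    - [8.5, [-21, 53.1, 11], [0, 0, 1.2]]
    - [8.5, [-21, 53.1, 11], [0, 0, 1.2]]
    - [8.5, [-21, 53.1, 11], [0, 0, 1.2]]
  newtons: 40

```text
t: 1.35
position: [0.5972, 0.205, 0.1201]
tcp_rot: [0.998, 0.068, 0.0, 0.002]
wrist_force: [-0.0, -0.7, -0.2]
finger_gap: 0.0851
```

```bash
python3 g.py .595 .209 .12 8  .595 .209 .003 8;python3 - <<'E'
from station import grab_frame
import cv2
cv2.imwrite("pics/w1.png",grab_frame("wrist")["pixels"][:,:,::-1])
E
```

```text
t 1.35 pos [0.5972 0.205  0.1201] alpha 7.8 gap 0.0851 F [-0.  -0.7 -0.2] q7 -0.04
[0.595, 0.209, 0.12, 8.0] shift cm [-0.16 -0.43  0.  ] turn [ 0.003  0.    -0.004]
[0.595, 0.209, 0.003, 8.0] shift cm [-0.16 -0.46 11.7 ] turn [ 0.003  0.    -0.004]
```

View pics/w1.png

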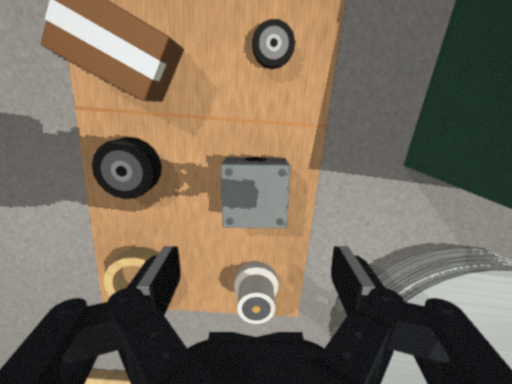

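The wrist view shows the box at (255,192), its edges square to the jaws. Descending.

Emit:
jog_arm:
  motion:
    - [8.5, [-0.1, -0.1, 5], [0, 0, 0]]
    - [8.5, [-0.1, -0.1, 8.5], [0, 0, 0]]
    - [8.5, [-0.1, -0.1, 11], [0, 0, 0]]
    - [8.5, [-0.1, -0.1, 11.7], [0, 0, 0]]
    - [8.5, [-0.1, -0.1, 11.7], [0, 0, 0]]
    - [8.5, [-0.1, -0.1, 11.7], [0, 0, 0]]

```text
t: 2.0
position: [0.5948, 0.2109, 0.0058]
tcp_rot: [0.998, 0.07, 0.001, -0.0]
wrist_force: [0.2, 0.3, 0.6]
finger_gap: 0.0848
```

```bash
python3 g.py .595 .209 .12 8  .595 .209 .003 8;python3 - <<'E'
from station import grab_frame
import cv2
cv2.imwrite("pics/w2.png",grab_frame("wrist")["pixels"][:,:,::-1])
E
```

```text
t 2.00 pos [0.5948 0.2109 0.0058] alpha 8.0 gap 0.0848 F [0.2 0.3 0.6] q7 -0.00
[0.595, 0.209, 0.12, 8.0] shift cm [  0.02   0.18 -11.42] turn [-0.    -0.003  0.001]
[0.595, 0.209, 0.003, 8.0] shift cm [-0.01  0.19  0.28] turn [-0.    -0.003  0.001]
```

View pics/w2.png

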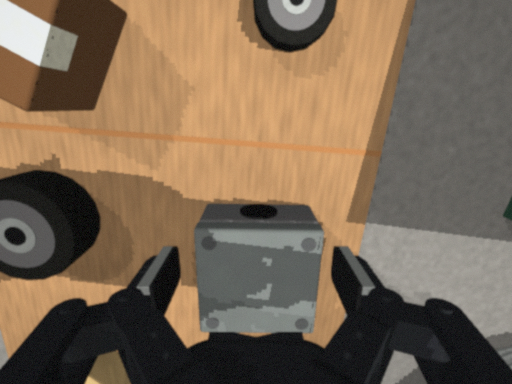

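The box at (258,270) is centred between the fingers. Closing.

Emit:
jog_arm:
  motion:
    - [8.5, [0, 0.1, 0], [0, 0, 0]]
    - [4.5, [0, 0.1, 0], [0, 0, 0]]
    - [4.5, [0, 0.1, 0], [0, 0, 0]]
    - [4.5, [0, 0.1, 0], [0, 0, 0]]
    - [4.5, [0, 0.1, 0], [0, 0, 0]]
    - [4.5, [0, 0.1, 0], [0, 0, 0]]
  newtons: 40

```text
t: 2.65
position: [0.5949, 0.2097, 0.0056]
tcp_rot: [0.998, 0.07, 0.001, -0.0]
wrist_force: [0.3, -0.4, 5.4]
finger_gap: 0.0593
```

```bash
python3 g.py .595 .209 .12 8 .4549 -.2186 .12 2
```

```text
t 2.65 pos [0.5949 0.2097 0.0056] alpha 8.0 gap 0.0593 F [ 0.3 -0.4  5.4] q7 -0.00
[0.595, 0.209, 0.12, 8.0] shift cm [  0.03   0.06 -11.44] turn [-0.    -0.003  0.   ]
[0.4549, -0.2186, 0.12, 2.0] shift cm [-19.81  40.45 -11.51] turn [-0.001 -0.003  0.105]
```

Emit:
jog_arm:
  motion:
    - [4.5, [0, 0, -4], [0, 0, 0]]
    - [4.5, [0, 0, -8], [0, 0, 0]]
    - [4.5, [0, 0, -11.5], [0, 0, 0]]
    - [4.5, [-19.8, 40.4, -11.5], [0, 0, 0.105]]
    - [4.5, [-19.8, 40.4, -11.5], [0, 0, 0.105]]
    - [4.5, [-19.8, 40.4, -11.5], [0, 0, 0.105]]
    - [4.5, [-19.8, 40.4, -11.5], [0, 0, 0.105]]
    - [4.5, [-19.8, 40.4, -11.5], [0, 0, 0.105]]
    - [4.5, [-19.8, 40.4, -11.5], [0, 0, 0.105]]
    - [4.5, [-19.8, 40.4, -11.5], [0, 0, 0.105]]
    - [4.5, [-19.8, 40.4, -11.5], [0, 0, 0.105]]
    - [4.5, [-19.8, 40.4, -11.5], [0, 0, 0.105]]

```text
t: 3.85
position: [0.4523, -0.2193, 0.1186]
tcp_rot: [1.0, 0.018, -0.001, -0.001]
wrist_force: [1.0, 0.2, -1.7]
finger_gap: 0.0595
```

```bash
python3 g.py  .4549 -.2186 .12 2 .4549 -.2186 .0206 2
```

```text
t 3.85 pos [ 0.4523 -0.2193  0.1186] alpha 2.0 gap 0.0595 F [ 1.   0.2 -1.7] q7 0.67
[0.4549, -0.2186, 0.12, 2.0] shift cm [ 0.26 -0.06 -0.14] turn [-0.001  0.001  0.001]
[0.4549, -0.2186, 0.0206, 2.0] shift cm [ 0.27 -0.05  9.8 ] turn [-0.001  0.001  0.001]
```

Emit:
jog_arm:
  motion:
    - [4.5, [0.15, 0, 0], [0, 0, 0]]
    - [4.5, [0.15, 0, 4], [0, 0, 0]]
    - [4.5, [0.15, 0, 7], [0, 0, 0]]
    - [4.5, [0.15, 0, 9], [0, 0, 0]]
    - [4.5, [0.15, 0, 9.8], [0, 0, 0]]
    - [4.5, [0.15, 0, 9.8], [0, 0, 0]]
    - [4.5, [0.15, 0, 9.8], [0, 0, 0]]
    - [4.5, [0.15, 0, 9.8], [0, 0, 0]]

```text
t: 4.65
position: [0.4567, -0.2187, 0.0226]
tcp_rot: [1.0, 0.018, 0.001, 0.0]
wrist_force: [-0.0, -0.3, -1.5]
finger_gap: 0.0593
```

```bash
python3 g.py  .4549 -.2186 .0182 2
```

```text
t 4.65 pos [ 0.4567 -0.2187  0.0226] alpha 2.0 gap 0.0593 F [-0.  -0.3 -1.5] q7 0.75
[0.4549, -0.2186, 0.0182, 2.0] shift cm [-0.18 -0.02  0.44] turn [ 0.001 -0.003  0.   ]
```

Emit:
jog_arm:
  motion:
    - [4.5, [-0.2, 0, 0.3], [0, 0, 0]]
    - [4.5, [-0.2, 0, 0.5], [0, 0, 0]]
    - [4.5, [-0.2, 0, 0.5], [0, 0, 0]]
    - [4.5, [-0.2, 0, 0.5], [0, 0, 0]]
    - [8.5, [-0.2, 0, 0.5], [0, 0, 0]]
    - [8.5, [-0.2, 0, 0.5], [0, 0, 0]]
    - [8.5, [-0.2, 0, 0.5], [0, 0, 0]]
    - [8.5, [-0.2, 0, 0.5], [0, 0, 0]]

```text
t: 5.45
position: [0.4536, -0.2182, 0.0162]
tcp_rot: [1.0, 0.018, -0.0, -0.0]
wrist_force: [0.1, -0.5, 0.9]
finger_gap: 0.0851
```

```bash
python3 g.py  .4738 .2153 .13 2 
```

```text
t 5.45 pos [ 0.4536 -0.2182  0.0162] alpha 2.0 gap 0.0851 F [ 0.1 -0.5  0.9] q7 0.76
[0.4738, 0.2153, 0.13, 2.0] shift cm [  3.55 -43.25 -11.38] turn [-0.  0.  0.]
```

Emit:
jog_arm:
  motion:
    - [8.5, [0, 0, -4], [0, 0, 0]]
    - [8.5, [0, 0, -8], [0, 0, 0]]
    - [8.5, [0, 0, -11.4], [0, 0, 0]]
    - [8.5, [3.5, -43.2, -11.4], [0, 0, 0]]
    - [8.5, [3.5, -43.2, -11.4], [0, 0, 0]]
    - [8.5, [3.5, -43.2, -11.4], [0, 0, 0]]
    - [8.5, [3.5, -43.2, -11.4], [0, 0, 0]]
    - [8.5, [3.5, -43.2, -11.4], [0, 0, 0]]
    - [8.5, [3.5, -43.2, -11.4], [0, 0, 0]]
    - [8.5, [3.5, -43.2, -11.4], [0, 0, 0]]
    - [8.5, [3.5, -43.2, -11.4], [0, 0, 0]]
    - [8.5, [3.5, -43.2, -11.4], [0, 0, 0]]

```text
t: 6.65
position: [0.4725, 0.2196, 0.1302]
tcp_rot: [1.0, 0.02, -0.0, -0.001]
wrist_force: [0.2, 0.2, 0.0]
finger_gap: 0.0849
```

```bash
python3 g.py  .4738 .2153 .003 2;  python3 - <<'E'
from station import grab_frame
import cv2,numpy as np
f=grab_frame("top");np.savez("pics/top1.npz",**f)
a=f["pixels"][:,:,::-1]
cv2.imwrite("pics/topR1.png",cv2.resize(a[145:272,280:430],None,fx=4.7,fy=4.7,interpolation=cv2.INTER_CUBIC))
E
```

```text
t 6.65 pos [0.4725 0.2196 0.1302] alpha 2.3 gap 0.0849 F [0.2 0.2 0. ] q7 -0.29
[0.4738, 0.2153, 0.003, 2.0] shift cm [ 0.11  0.46 12.72] turn [-0.002  0.     0.005]
```

View pics/topR1.png

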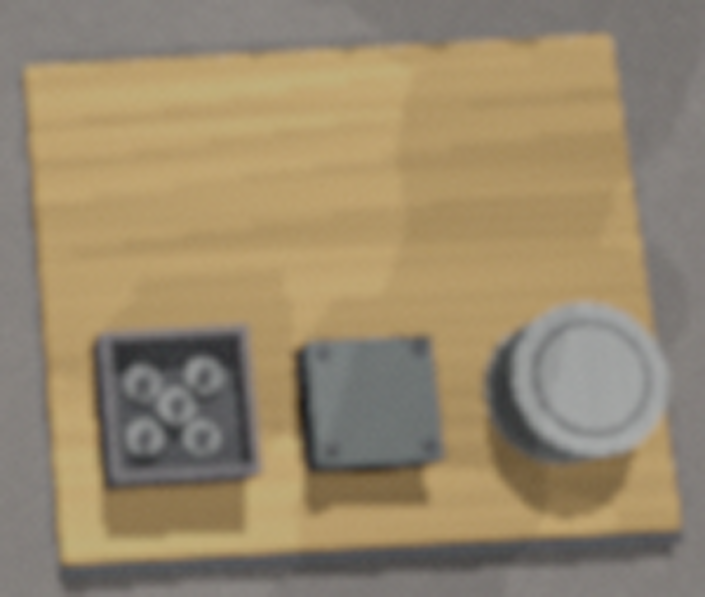

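The box stands between the bin and the tin, lid corners near (303,340), (428,336), (441,460), (315,468) in the crop.

Emit:
jog_arm:
  motion:
    - [8.5, [0.1, 0.1, 0], [0, 0, 0]]
    - [8.5, [0.1, 0.1, 5], [0, 0, 0]]
    - [8.5, [0.1, 0.1, 9], [0, 0, 0]]
    - [8.5, [0.1, 0.1, 11.5], [0, 0, 0]]
    - [8.5, [0.1, 0.1, 12.5], [0, 0, 0]]
    - [8.5, [0.1, 0.1, 12.7], [0, 0, 0]]
    - [8.5, [0.1, 0.1, 12.7], [0, 0, 0]]
    - [8.5, [0.1, 0.1, 12.7], [0, 0, 0]]

```text
t: 7.5
position: [0.4761, 0.214, 0.005]
tcp_rot: [1.0, 0.017, 0.002, -0.001]
wrist_force: [0.6, 0.9, 0.3]
finger_gap: 0.0852
```

```bash
python3 g.py  .4738 .2153 .003 2;  python3 - <<'E'
from station import grab_frame
from h import *
T=np.load("pics/top1.npz")
P=ray(T,crop([(303,340),(428,336),(441,460),(315,468)],4.7,(280,145)),.051)[:,:2]
print(P.mean(0)); d=P-np.roll(P,1,0);print(np.degrees(np.arctan2(d[:,1],d[:,0])).round(1),np.linalg.norm(d,axis=1).round(4))
cv2.imwrite("pics/w3.png",grab_frame("wrist")["pixels"][:,:,::-1])
E
```

```text
t 7.50 pos [0.4761 0.214  0.005 ] alpha 2.0 gap 0.0852 F [0.6 0.9 0.3] q7 -0.21
[0.4738, 0.2153, 0.003, 2.0] shift cm [-0.22 -0.14  0.2 ] turn [-0.001 -0.003 -0.   ]
[ 0.4531401  -0.21602683]
[   1.6  -89.2 -178.6   92.6] [0.0604 0.0592 0.0585 0.059 ]
```

View pics/w3.png

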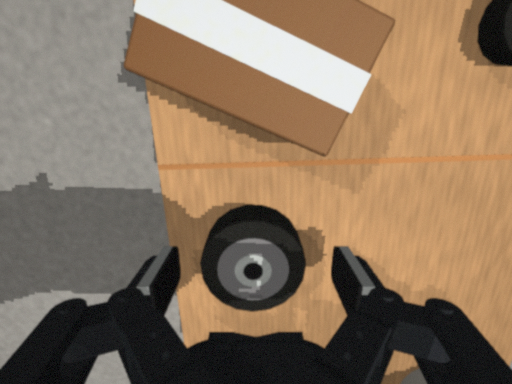

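Emit:
jog_arm:
  motion:
    - [8.5, [-0.2, -0.1, 0.1], [0, 0, 0]]
    - [8.5, [-0.2, -0.1, 0.1], [0, 0, 0]]
    - [4, [-0.2, -0.1, 0.1], [0, 0, 0]]
    - [4, [-0.2, -0.1, 0.1], [0, 0, 0]]
    - [4, [-0.2, -0.1, 0.1], [0, 0, 0]]
    - [4, [-0.2, -0.1, 0.1], [0, 0, 0]]
    - [4, [-0.2, -0.1, 0.1], [0, 0, 0]]

```text
t: 8.25
position: [0.4729, 0.2148, 0.003]
tcp_rot: [1.0, 0.018, 0.0, -0.0]
wrist_force: [-1.6, -1.2, 5.8]
finger_gap: 0.0544
```

```bash
python3 g.py  .4535 -.217 .14 2
```

```text
t 8.25 pos [0.4729 0.2148 0.003 ] alpha 2.0 gap 0.0544 F [-1.6 -1.2  5.8] q7 -0.21
[0.4535, -0.217, 0.14, 2.0] shift cm [ -3.44  43.08 -13.73] turn [-0.001 -0.001  0.   ]
```

Emit:
jog_arm:
  motion:
    - [4, [0, 0, -4], [0, 0, 0]]
    - [4, [0, 0, -8], [0, 0, 0]]
    - [4, [0, 0, -12], [0, 0, 0]]
    - [4, [-3.4, 43.1, -13.7], [0, 0, 0]]
    - [4, [-3.4, 43.1, -13.7], [0, 0, 0]]
    - [4, [-3.4, 43.1, -13.7], [0, 0, 0]]
    - [4, [-3.4, 43.1, -13.7], [0, 0, 0]]
    - [4, [-3.4, 43.1, -13.7], [0, 0, 0]]
    - [4, [-3.4, 43.1, -13.7], [0, 0, 0]]
    - [4, [-3.4, 43.1, -13.7], [0, 0, 0]]
    - [4, [-3.4, 43.1, -13.7], [0, 0, 0]]
    - [4, [-3.4, 43.1, -13.7], [0, 0, 0]]

```text
t: 9.45
position: [0.452, -0.2218, 0.1393]
tcp_rot: [1.0, 0.015, -0.0, 0.001]
wrist_force: [0.5, 0.2, -1.2]
finger_gap: 0.0545
```

Emit:
jog_arm:
  motion:
    - [4, [0, 0, 0], [0, 0, 0]]
    - [4, [0, 0, 0], [0, 0, 0]]
    - [4, [0, 0, 3], [0, 0, 0]]
    - [4, [0, 0, 6], [0, 0, 0]]
    - [4, [0, 0, 7.5], [0, 0, 0]]
    - [4, [0, 0, 7.5], [0, 0, 0]]
    - [4, [0, 0, 7.5], [0, 0, 0]]
    - [4, [0, 0, 7.5], [0, 0, 0]]

```text
t: 10.25
position: [0.4547, -0.2169, 0.0654]
tcp_rot: [1.0, 0.018, 0.001, 0.0]
wrist_force: [0.1, 0.2, -0.5]
finger_gap: 0.0546
```

```bash
python3 g.py  .4535 -.217 .0515 2;  python3 - <<'E'
from station import grab_frame
from h import *
cv2.imwrite("pics/w4.png",grab_frame("wrist")["pixels"][:,:,::-1])
E
```

```text
t 10.25 pos [ 0.4547 -0.2169  0.0654] alpha 2.1 gap 0.0546 F [ 0.1  0.2 -0.5] q7 0.72
[0.4535, -0.217, 0.0515, 2.0] shift cm [-0.13  0.    1.39] turn [ 0.    -0.002  0.002]
```

View pics/w4.png

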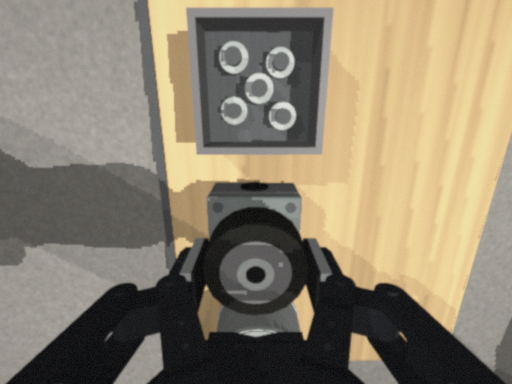

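The wheel (255,270) hangs over the box, whose lid's rear corners are at (210,190) and (300,190). Lowering it and releasing.

Emit:
jog_arm:
  motion:
    - [4, [-0.1, 0, 0.8], [0, 0, 0]]
    - [4, [-0.1, 0, 1.3], [0, 0, 0]]
    - [4, [-0.1, 0, 1.4], [0, 0, 0]]
    - [4, [-0.1, 0, 1.4], [0, 0, 0]]
    - [4, [-0.1, 0, 1.4], [0, 0, 0]]

```text
t: 10.8
position: [0.4525, -0.2172, 0.051]
tcp_rot: [1.0, 0.017, 0.0, -0.0]
wrist_force: [-1.7, 2.1, 5.7]
finger_gap: 0.0544
```

```bash
python3 g.py  .4535 -.217 .0512 2
```

```text
t 10.80 pos [ 0.4525 -0.2172  0.051 ] alpha 2.0 gap 0.0544 F [-1.7  2.1  5.7] q7 0.73
[0.4535, -0.217, 0.0512, 2.0] shift cm [ 0.1  -0.02 -0.02] turn [-0.001 -0.    -0.   ]
```

Emit:
jog_arm:
  motion:
    - [8.5, [0, 0, 0], [0, 0, 0]]
    - [8.5, [0, 0, 0], [0, 0, 0]]
    - [8.5, [0, 0, 0], [0, 0, 0]]
    - [8.5, [0, 0, 0], [0, 0, 0]]
    - [8.5, [0, 0, -2], [0, 0, 0]]
    - [8.5, [0, 0, -5], [0, 0, 0]]
    - [8.5, [0, 0, -9], [0, 0, 0]]
    - [8.5, [0, 0, -9], [0, 0, 0]]

```text
t: 11.6
position: [0.4562, -0.2197, 0.1454]
tcp_rot: [1.0, 0.017, 0.005, 0.002]
wrist_force: [0.9, -0.1, 0.4]
finger_gap: 0.0853
```

```bash
python3 g.py  .472 .315 .13 68.3 .472 .315 .13 -111.7
```

```text
t 11.60 pos [ 0.4562 -0.2197  0.1454] alpha 2.0 gap 0.0853 F [ 0.9 -0.1  0.4] q7 0.65
[0.472, 0.315, 0.13, 68.3] shift cm [  3.43 -53.39   1.33] turn [ 0.01  -0.007 -1.157]
[0.472, 0.315, 0.13, -111.7] shift cm [  3.43 -53.39   1.33] turn [-0.007 -0.011  1.984]
```

Emit:
jog_arm:
  motion:
    - [8.5, [3.4, -53.4, 1.4], [0, 0, -1.157]]
    - [8.5, [3.4, -53.4, 1.4], [0, 0, -1.157]]
    - [8.5, [3.4, -53.4, 1.4], [0, 0, -1.157]]
    - [8.5, [3.4, -53.4, 1.4], [0, 0, -1.157]]
    - [8.5, [3.4, -53.4, 1.4], [0, 0, -1.157]]
    - [8.5, [3.4, -53.4, 1.4], [0, 0, -1.157]]
    - [8.5, [3.4, -53.4, 1.4], [0, 0, -1.157]]
    - [8.5, [3.4, -53.4, 1.4], [0, 0, -1.157]]
    - [8.5, [3.4, -53.4, 1.4], [0, 0, -1.157]]
    - [8.5, [3.4, -53.4, 1.4], [0, 0, -1.157]]
    - [8.5, [3.4, -53.4, 1.4], [0, 0, -1.157]]
    - [8.5, [3.4, -53.4, 1.4], [0, 0, -1.157]]

```text
t: 12.8
position: [0.465, 0.3255, 0.1251]
tcp_rot: [0.825, 0.566, 0.0, -0.002]
wrist_force: [-0.8, 0.2, 1.0]
finger_gap: 0.0851
```

Emit:
jog_arm:
  motion:
    - [8.5, [0, 0, 0], [0, 0, 0]]
    - [8.5, [0, 0, 0], [0, 0, 0]]
    - [8.5, [0, 0, 3], [0, 0, 0]]
    - [8.5, [0, 0, 3], [0, 0, 0]]

```text
t: 13.2
position: [0.4657, 0.3136, 0.0932]
tcp_rot: [0.828, 0.56, -0.004, 0.001]
wrist_force: [-2.1, -0.9, -0.6]
finger_gap: 0.0851
```

```bash
python3 g.py .472 .315 .1 68.3 .472 .315 .006 68.3;  python3 - <<'E'
from station import grab_frame
from h import *
cv2.imwrite("pics/w5.png",grab_frame("wrist")["pixels"][:,:,::-1])
f=grab_frame("top");np.savez("pics/top2.npz",**f)
a=f["pixels"][:,:,::-1]
cv2.imwrite("pics/topR2.png",cv2.resize(a[145:272,280:430],None,fx=4.7,fy=4.7,interpolation=cv2.INTER_CUBIC))
E
```

```text
t 13.20 pos [0.4657 0.3136 0.0932] alpha 68.1 gap 0.0851 F [-2.1 -0.9 -0.6] q7 0.64
[0.472, 0.315, 0.1, 68.3] shift cm [ 0.36  0.53 -0.69] turn [-0.004  0.007 -0.003]
[0.472, 0.315, 0.006, 68.3] shift cm [0.43 0.56 8.71] turn [-0.004  0.007 -0.003]
```

View pics/w5.png

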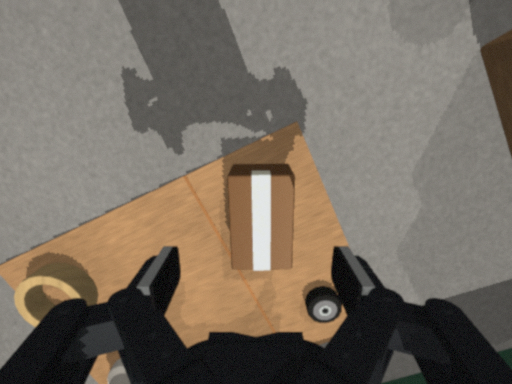

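View pics/topR2.png

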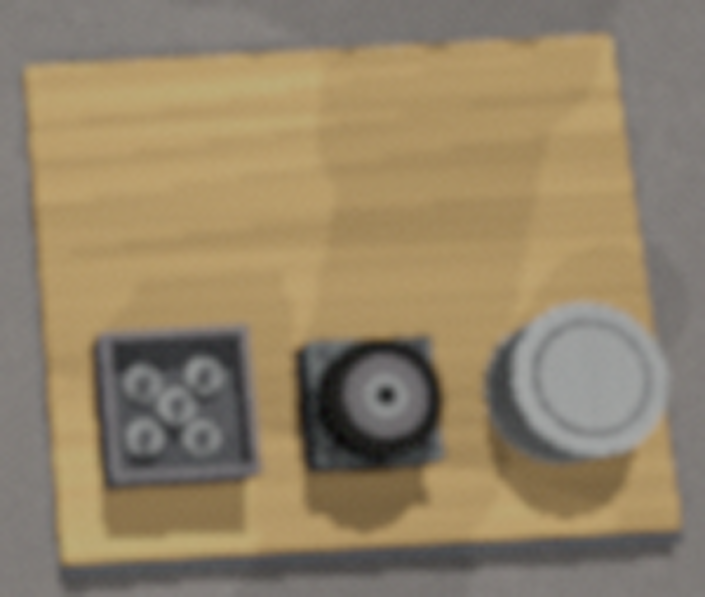

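The wheel sits centred on the box (hub at (386,395) in the crop). In the wrist view the carton (261,215) is aligned with the jaws, with its near end towards the fingers.

Emit:
jog_arm:
  motion:
    - [8.5, [0.2, 0.3, 0], [0, 0, 0]]
    - [8.5, [0.2, 0.3, 2], [0, 0, 0]]
    - [8.5, [0.2, 0.3, 4], [0, 0, 0]]
    - [8.5, [0.2, 0.3, 4], [0, 0, 0]]
    - [8.5, [0.2, 0.3, 4], [0, 0, 0]]

```text
t: 13.8
position: [0.472, 0.3184, 0.0572]
tcp_rot: [0.828, 0.561, 0.001, 0.0]
wrist_force: [0.5, 0.2, 0.1]
finger_gap: 0.085
```

```bash
python3 g.py .472 .315 .006 68.3;  python3 - <<'E'
from h import *
T=np.load("pics/top2.npz")
print(ray(T,crop([(385,395)],4.7,(280,145)),.077))
E
```

```text
t 13.80 pos [0.472  0.3184 0.0572] alpha 68.3 gap 0.0850 F [0.5 0.2 0.1] q7 0.65
[0.472, 0.315, 0.006, 68.3] shift cm [-0.33  0.12  5.12] turn [ 0.001 -0.001 -0.   ]
[[ 0.45234283 -0.21566848  0.077     ]]
```

Emit:
jog_arm:
  motion:
    - [8.5, [-0.3, 0.1, 2], [0, 0, 0]]
    - [8.5, [-0.3, 0.1, 4], [0, 0, 0]]
    - [8.5, [-0.3, 0.1, 5], [0, 0, 0]]
    - [8.5, [-0.3, 0.1, 5], [0, 0, 0]]
    - [8.5, [-0.3, 0.1, 5], [0, 0, 0]]
    - [3, [-0.3, 0.1, 5], [0, 0, 0]]
    - [3, [-0.3, 0.1, 5], [0, 0, 0]]
    - [3, [-0.3, 0.1, 5], [0, 0, 0]]
    - [3, [-0.3, 0.1, 5], [0, 0, 0]]
    - [3, [-0.3, 0.1, 5], [0, 0, 0]]
    - [3, [-0.3, 0.1, 5], [0, 0, 0]]

```text
t: 14.9
position: [0.472, 0.3158, 0.0073]
tcp_rot: [0.828, 0.561, 0.001, -0.0]
wrist_force: [0.2, 0.7, 5.5]
finger_gap: 0.0495
```

```bash
python3 g.py .472 .315 .15 68.3 .5531 -.3104 .15 92
```

```text
t 14.90 pos [0.472  0.3158 0.0073] alpha 68.3 gap 0.0495 F [0.2 0.7 5.5] q7 0.66
[0.472, 0.315, 0.15, 68.3] shift cm [ -0.05   0.05 -14.27] turn [ 0.001 -0.002  0.   ]
[0.5531, -0.3104, 0.15, 92.0] shift cm [-55.16  30.7  -14.34] turn [ 0.002 -0.002 -0.414]
```

Emit:
jog_arm:
  motion:
    - [3, [0, 0, -4], [0, 0, 0]]
    - [3, [0, 0, -9], [0, 0, 0]]
    - [3, [0, 0, -14.3], [0, 0, 0]]
    - [3, [-55.2, 30.7, -14.3], [0, 0, -0.414]]
    - [3, [-55.2, 30.7, -14.3], [0, 0, -0.414]]
    - [3, [-55.2, 30.7, -14.3], [0, 0, -0.414]]
    - [3, [-55.2, 30.7, -14.3], [0, 0, -0.414]]
    - [3, [-55.2, 30.7, -14.3], [0, 0, -0.414]]
    - [3, [-55.2, 30.7, -14.3], [0, 0, -0.414]]
    - [3, [-55.2, 30.7, -14.3], [0, 0, -0.414]]
    - [3, [-55.2, 30.7, -14.3], [0, 0, -0.414]]
    - [3, [-55.2, 30.7, -14.3], [0, 0, -0.414]]

```text
t: 16.1
position: [0.5277, -0.1298, 0.1477]
tcp_rot: [0.695, 0.719, -0.0, -0.001]
wrist_force: [0.8, 0.5, -0.9]
finger_gap: 0.0495
```

```bash
python3 g.py .5531 -.3104 .15 92
```

```text
t 16.10 pos [ 0.5277 -0.1298  0.1477] alpha 92.0 gap 0.0495 F [ 0.8  0.5 -0.9] q7 1.92
[0.5531, -0.3104, 0.15, 92.0] shift cm [-18.13   1.9   -0.25] turn [-0.002 -0.001  0.   ]
```

Emit:
jog_arm:
  motion:
    - [3, [-16, 1.6, 0], [0, 0, 0]]
    - [3, [-16, 1.6, 0], [0, 0, 0]]
    - [3, [-16, 1.6, 0], [0, 0, 0]]
    - [3, [-16, 1.6, 0], [0, 0, 0]]
    - [3, [-16, 1.6, 3], [0, 0, 0]]
    - [3, [-16, 1.6, 6], [0, 0, 0]]
    - [3, [-16, 1.6, 6], [0, 0, 0]]
    - [3, [-16, 1.6, 6], [0, 0, 0]]

```text
t: 16.9
position: [0.5496, -0.2866, 0.0877]
tcp_rot: [0.694, 0.72, -0.0, -0.001]
wrist_force: [0.7, -0.4, -1.6]
finger_gap: 0.0495
```

```bash
python3 g.py .5531 -.3104 .06 92 .5531 -.3104 .0197 92; python3 - <<'E'
from station import grab_frame
from h import *
cv2.imwrite("pics/w6.png",grab_frame("wrist")["pixels"][:,:,::-1])
E
```

```text
t 16.90 pos [ 0.5496 -0.2866  0.0877] alpha 92.0 gap 0.0495 F [ 0.7 -0.4 -1.6] q7 2.21
[0.5531, -0.3104, 0.06, 92.0] shift cm [-2.4   0.27  2.76] turn [-0.002 -0.001  0.001]
[0.5531, -0.3104, 0.0197, 92.0] shift cm [-2.4   0.28  6.79] turn [-0.002 -0.001  0.001]
```

View pics/w6.png

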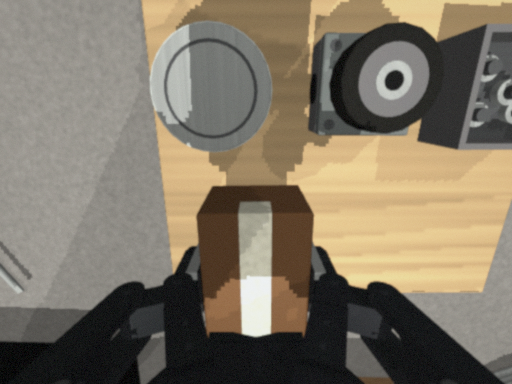

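The carton is in hand at (255,260) with the tin ahead at (211,87). A shift of 24 mm to the right is still needed.

Emit:
jog_arm:
  motion:
    - [3, [-2.4, 0.3, 0], [0, 0, 0]]
    - [3, [-2.4, 0.3, 2], [0, 0, 0]]
    - [3, [-2.4, 0.3, 4], [0, 0, 0]]
    - [3, [-2.4, 0.3, 5.5], [0, 0, 0]]
    - [3, [-2.4, 0.3, 5.5], [0, 0, 0]]
    - [3, [-2.4, 0.3, 5.5], [0, 0, 0]]

```text
t: 17.55
position: [0.5548, -0.3114, 0.0344]
tcp_rot: [0.694, 0.72, 0.0, 0.001]
wrist_force: [0.8, -0.0, 0.4]
finger_gap: 0.0499
```

```bash
python3 g.py .5531 -.3104 .0197 92
```

```text
t 17.55 pos [ 0.5548 -0.3114  0.0344] alpha 92.1 gap 0.0499 F [ 0.8 -0.   0.4] q7 2.26
[0.5531, -0.3104, 0.0197, 92.0] shift cm [ 0.1  -0.17  1.47] turn [0.001 0.001 0.001]
```

Emit:
jog_arm:
  motion:
    - [3, [0.1, -0.2, 0.8], [0, 0, 0]]
    - [3, [0.1, -0.2, 1.3], [0, 0, 0]]
    - [3, [0.1, -0.2, 1.5], [0, 0, 0]]
    - [3, [0.1, -0.2, 1.5], [0, 0, 0]]
    - [3, [0.1, -0.2, 1.5], [0, 0, 0]]

```text
t: 18.05
position: [0.552, -0.3104, 0.0194]
tcp_rot: [0.695, 0.719, 0.0, -0.0]
wrist_force: [-2.2, 1.2, 5.5]
finger_gap: 0.0496
```

```bash
python3 g.py .5531 -.3104 .0193 92
```

```text
t 18.05 pos [ 0.552  -0.3104  0.0194] alpha 92.0 gap 0.0496 F [-2.2  1.2  5.5] q7 2.27
[0.5531, -0.3104, 0.0193, 92.0] shift cm [-0.01  0.11  0.01] turn [ 0. -0.  0.]
```

Contact. Release, rise.

Emit:
jog_arm:
  motion:
    - [8.5, [0, 0, 0], [0, 0, 0]]
    - [8.5, [0, 0, 0], [0, 0, 0]]
    - [8.5, [0, 0, 0], [0, 0, 0]]
    - [8.5, [0, 0, 0], [0, 0, 0]]
    - [8.5, [0, 0, -3], [0, 0, 0]]
    - [8.5, [0, 0, -7], [0, 0, 0]]
    - [8.5, [0, 0, -11], [0, 0, 0]]
    - [8.5, [0, 0, -13], [0, 0, 0]]
    - [8.5, [0, 0, -13], [0, 0, 0]]

```text
t: 18.95
position: [0.5545, -0.3122, 0.1529]
tcp_rot: [0.695, 0.719, 0.001, 0.004]
wrist_force: [0.4, -0.9, -0.0]
finger_gap: 0.0854
```

```bash
python3 g.py .611 .099 .14 92;  python3 g.py .611 .099 .14 60
```

```text
t 18.95 pos [ 0.5545 -0.3122  0.1529] alpha 92.0 gap 0.0854 F [ 0.4 -0.9 -0. ] q7 2.23
[0.611, 0.099, 0.14, 92.0] shift cm [40.9   7.09  1.16] turn [0.008 0.005 0.   ]
t 18.95 pos [ 0.5545 -0.3122  0.1529] alpha 92.0 gap 0.0854 F [ 0.4 -0.9 -0. ] q7 2.23
[0.611, 0.099, 0.14, 60.0] shift cm [40.9   7.09  1.16] turn [0.009 0.002 0.559]
```

Emit:
jog_arm:
  motion:
    - [8.5, [41, 7.1, 1], [0, 0, 0]]
    - [8.5, [41, 7.1, 1], [0, 0, 0]]
    - [8.5, [41, 7.1, 1], [0, 0, 0]]
    - [8.5, [41, 7.1, 1], [0, 0, 0]]
    - [8.5, [41, 7.1, 1], [0, 0, 0]]
    - [8.5, [41, 7.1, 1], [0, 0, 0]]
    - [8.5, [41, 7.1, 1], [0, 0, 0]]
    - [8.5, [41, 7.1, 1], [0, 0, 0]]
    - [8.5, [41, 7.1, 1], [0, 0, 0]]
    - [8.5, [41, 7.1, 1], [0, 0, 0]]
    - [8.5, [41, 7.1, 1], [0, 0, 0]]
    - [8.5, [41, 7.1, 1], [0, 0, 0]]

```text
t: 20.15
position: [0.6085, 0.098, 0.138]
tcp_rot: [0.696, 0.718, -0.001, 0.001]
wrist_force: [-0.7, -0.4, -0.4]
finger_gap: 0.0851
```

Emit:
jog_arm:
  motion:
    - [8.5, [0, 0, 2], [0, 0, 0]]
    - [8.5, [0, 0, 4], [0, 0, 0]]
    - [8.5, [0, 0, 6], [0, 0, 0]]
    - [8.5, [0, 0, 6], [0, 0, 0]]
    - [8.5, [0, 0, 6], [0, 0, 0]]

```text
t: 20.65
position: [0.6086, 0.0996, 0.0787]
tcp_rot: [0.696, 0.718, -0.0, 0.0]
wrist_force: [0.5, 0.4, 0.1]
finger_gap: 0.085
```

```bash
python3 g.py .611 .099 .02 92;  python3 - <<'E'
from station import grab_frame
from h import *
cv2.imwrite("pics/w7.png",grab_frame("wrist")["pixels"][:,:,::-1])
f=grab_frame("top");np.savez("pics/top3.npz",**f)
a=f["pixels"][:,:,::-1]
cv2.imwrite("pics/topR3.png",cv2.resize(a[145:272,280:430],None,fx=4.7,fy=4.7,interpolation=cv2.INTER_CUBIC))
E
```

```text
t 20.65 pos [0.6086 0.0996 0.0787] alpha 91.8 gap 0.0850 F [0.5 0.4 0.1] q7 1.53
[0.611, 0.099, 0.02, 92.0] shift cm [-0.07  0.24  5.87] turn [-0.     0.001 -0.003]
```

View pics/w7.png

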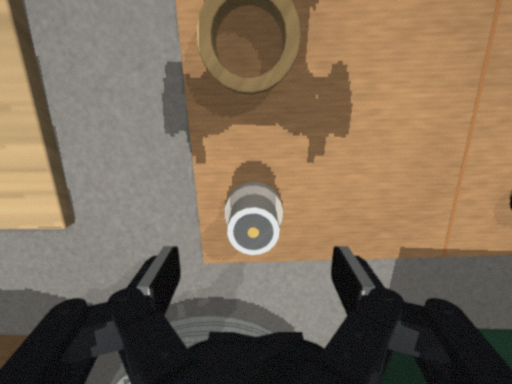

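View pics/topR3.png

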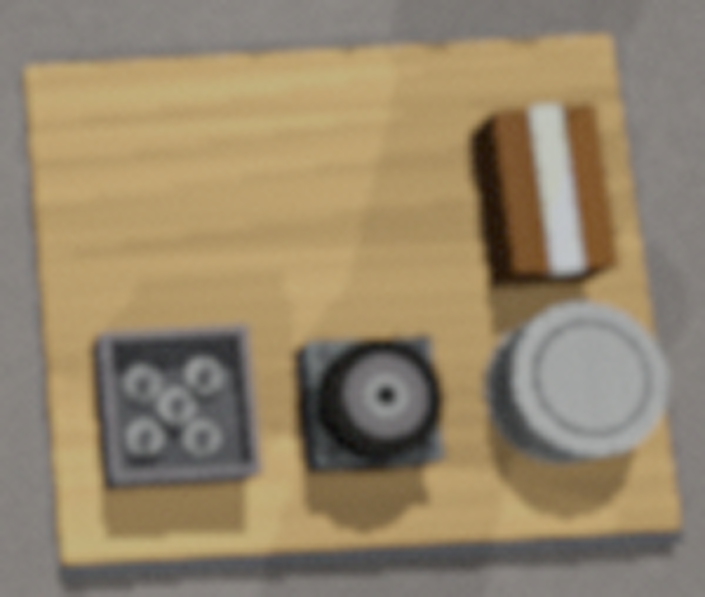

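The carton stands behind the tin (tape from (545,104) to (567,273) in the crop). In the wrist view the lamp holder (253,232) is centred between the fingers.

Emit:
jog_arm:
  motion:
    - [8.5, [-0.1, 0.2, 2], [0, 0, 0]]
    - [8.5, [-0.1, 0.2, 4], [0, 0, 0]]
    - [8.5, [-0.1, 0.2, 5.5], [0, 0, 0]]
    - [8.5, [-0.1, 0.2, 5.8], [0, 0, 0]]
    - [8.5, [-0.1, 0.2, 5.8], [0, 0, 0]]
    - [2, [-0.1, 0.2, 5.8], [0, 0, 0]]
    - [2, [-0.1, 0.2, 5.8], [0, 0, 0]]
    - [2, [-0.1, 0.2, 5.8], [0, 0, 0]]
    - [2, [-0.1, 0.2, 5.8], [0, 0, 0]]
    - [2, [-0.1, 0.2, 5.8], [0, 0, 0]]
    - [2, [-0.1, 0.2, 5.8], [0, 0, 0]]
    - [2, [-0.1, 0.2, 5.8], [0, 0, 0]]

```text
t: 21.95
position: [0.6115, 0.1007, 0.0215]
tcp_rot: [0.695, 0.719, 0.001, 0.001]
wrist_force: [-1.2, -1.0, 6.0]
finger_gap: 0.0361
```

```bash
python3 g.py .611 .099 .14 92 .5316 -.1208 .14 92; python3 - <<'E'
from h import *
T=np.load("pics/top3.npz")
P=ray(T,crop([(545,104),(567,273),(492,110),(597,103),(614,264),(511,275)],4.7,(280,145)),.059)[:,:2]
th=np.radians(2);ex=np.array([np.cos(th),np.sin(th)]);ey=np.array([-ex[1],ex[0]])
c=P[2:].mean(0);print(c,[(c-[.4582,-.3137])@ex,(c-[.4582,-.3137])@ey],P[:2].mean(0)); d=P[0]-P[1];print(np.degrees(np.arctan2(d[1],d[0])))
E
```

```text
t 21.95 pos [0.6115 0.1007 0.0215] alpha 92.0 gap 0.0361 F [-1.2 -1.   6. ] q7 1.54
[0.611, 0.099, 0.14, 92.0] shift cm [ -0.17  -0.03 -11.85] turn [0.002 0.    0.   ]
[0.5316, -0.1208, 0.14, 92.0] shift cm [-21.85  -8.74 -11.87] turn [0.002 0.    0.   ]
[ 0.55256957 -0.30804608] [np.float64(0.09450940077287452), np.float64(0.0023570282990662424)] [ 0.55233061 -0.30919429]
1.8608701436463735
```

Emit:
jog_arm:
  motion:
    - [2, [0, 0, -4], [0, 0, 0]]
    - [2, [0, 0, -8], [0, 0, 0]]
    - [2, [0, 0, -10], [0, 0, 0]]
    - [2, [-21.8, -8.7, -10], [0, 0, 0]]
    - [2, [-21.8, -8.7, -10], [0, 0, 0]]
    - [2, [-21.8, -8.7, -10], [0, 0, 0]]
    - [2, [-21.8, -8.7, -10], [0, 0, 0]]
    - [2, [-21.8, -8.7, -10], [0, 0, 0]]
    - [2, [-21.8, -8.7, -10], [0, 0, 0]]
    - [2, [-21.8, -8.7, -10], [0, 0, 0]]
    - [2, [-21.8, -8.7, -7], [0, 0, 0]]
    - [2, [-21.8, -8.7, -7], [0, 0, 0]]

```text
t: 23.15
position: [0.5283, -0.1165, 0.0867]
tcp_rot: [0.693, 0.721, -0.002, -0.004]
wrist_force: [-2.1, 1.0, -2.0]
finger_gap: 0.0365
```

```bash
python3 g.py .5316 -.1208 .0335 92; python3 - <<'E'
from station import grab_frame
from h import *
cv2.imwrite("pics/w8.png",grab_frame("wrist")["pixels"][:,:,::-1])
E
```

```text
t 23.15 pos [ 0.5283 -0.1165  0.0867] alpha 92.2 gap 0.0365 F [-2.1  1.  -2. ] q7 1.93
[0.5316, -0.1208, 0.0335, 92.0] shift cm [-0.46  0.35  5.31] turn [-0.009 -0.004  0.004]
```

View pics/w8.png

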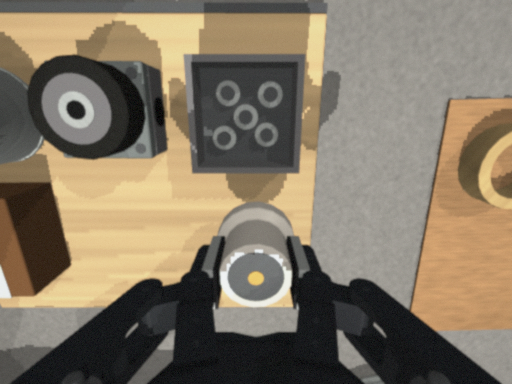

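The lamp holder is gripped upright at (255,270), behind the bin at (245,115). Lowering it.

Emit:
jog_arm:
  motion:
    - [2, [-0.2, 0.2, 0], [0, 0, 0]]
    - [2, [-0.2, 0.2, 2], [0, 0, 0]]
    - [2, [-0.2, 0.2, 3.5], [0, 0, 0]]
    - [2, [-0.2, 0.2, 4], [0, 0, 0]]
    - [2, [-0.2, 0.2, 4], [0, 0, 0]]
    - [2, [-0.2, 0.2, 4], [0, 0, 0]]

```text
t: 23.8
position: [0.5345, -0.1221, 0.0515]
tcp_rot: [0.694, 0.72, 0.001, 0.001]
wrist_force: [0.0, 0.2, -1.6]
finger_gap: 0.0359
```

```bash
python3 g.py .5316 -.1208 .0335 92
```

```text
t 23.80 pos [ 0.5345 -0.1221  0.0515] alpha 92.0 gap 0.0359 F [ 0.   0.2 -1.6] q7 1.95
[0.5316, -0.1208, 0.0335, 92.0] shift cm [ 0.14 -0.29  1.8 ] turn [0.002 0.    0.001]
```

Emit:
jog_arm:
  motion:
    - [2, [0.1, -0.2, 0.8], [0, 0, 0]]
    - [2, [0.1, -0.2, 1.4], [0, 0, 0]]
    - [2, [0.1, -0.2, 1.7], [0, 0, 0]]
    - [2, [0.1, -0.2, 1.8], [0, 0, 0]]
    - [2, [0.1, -0.2, 1.8], [0, 0, 0]]
    - [2, [0.1, -0.2, 1.8], [0, 0, 0]]

```text
t: 24.4
position: [0.5307, -0.1208, 0.0335]
tcp_rot: [0.695, 0.719, -0.0, -0.001]
wrist_force: [-3.9, 0.6, 8.3]
finger_gap: 0.0363
```

```bash
python3 g.py .5316 -.1208 .0335 92
```

```text
t 24.40 pos [ 0.5307 -0.1208  0.0335] alpha 92.0 gap 0.0363 F [-3.9  0.6  8.3] q7 1.95
[0.5316, -0.1208, 0.0335, 92.0] shift cm [-0.01  0.09 -0.  ] turn [-0.001 -0.001  0.   ]
```

Emit:
jog_arm:
  motion:
    - [8.5, [0, 0, 0], [0, 0, 0]]
    - [8.5, [0, 0, 0], [0, 0, 0]]
    - [8.5, [0, 0, 0], [0, 0, 0]]
    - [8.5, [0, 0, 0], [0, 0, 0]]
    - [8.5, [0, 0, -3], [0, 0, 0]]
    - [8.5, [0, 0, -7], [0, 0, 0]]
    - [8.5, [0, 0, -11], [0, 0, 0]]
    - [8.5, [20, 5, -14], [0, 0, 0]]
    - [8.5, [20, 5, -14], [0, 0, 0]]
    - [8.5, [20, 5, -14], [0, 0, 0]]
    - [8.5, [20, 5, -14], [0, 0, 0]]
    - [8.5, [20, 5, -14], [0, 0, 0]]

```text
t: 25.6
position: [0.5749, 0.0913, 0.173]
tcp_rot: [0.69, 0.724, 0.003, -0.002]
wrist_force: [-1.1, 0.6, 0.6]
finger_gap: 0.0847
```

```bash
python3 g.py; python3 - <<'E'
from station import grab_frame
from h import *
for n in ("top","scene"):
    f=grab_frame(n);np.savez(f"pics/{n}4.npz",**f); a=f["pixels"][:,:,::-1]
    cv2.imwrite(f"pics/{n}4.png",a)
    if n=="top":cv2.imwrite("pics/topR4.png",cv2.resize(a[145:272,280:430],None,fx=4.7,fy=4.7,interpolation=cv2.INTER_CUBIC))
    else:cv2.imwrite("pics/sc4.png",cv2.resize(a[135:240,70:235],None,fx=4.5,fy=4.5,interpolation=cv2.INTER_CUBIC))
E
```

```text
t 25.60 pos [0.5749 0.0913 0.173 ] alpha 92.8 gap 0.0847 F [-1.1  0.6  0.6] q7 1.52
```

View pics/topR4.png

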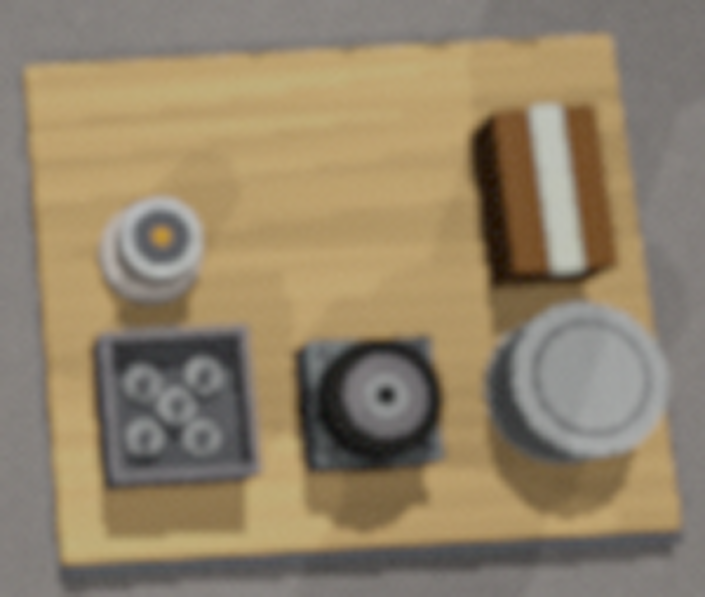

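View pics/sc4.png

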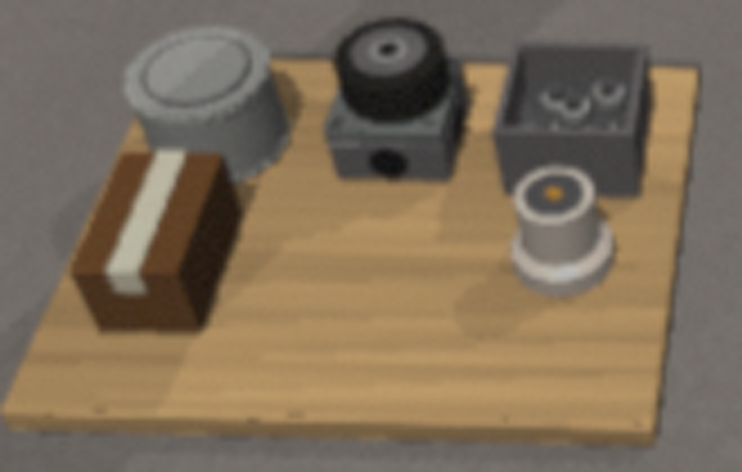

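View pics/top4.png

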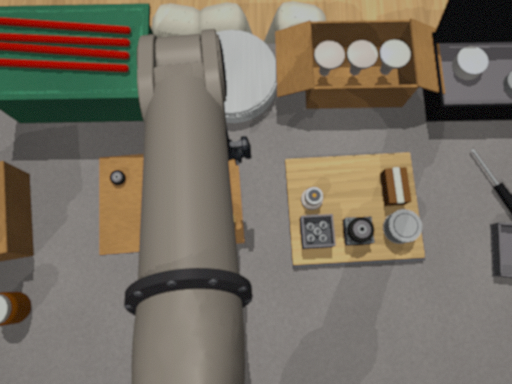

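All four are placed: in the crop, lamp top at (162,237), wheel hub at (386,395), carton behind the tin. Everything is upright in the scene view. Final numbers from both cameras:

Emit:
jog_arm:
  motion:
    - [8.5, [0, 0, 0], [0, 0, 0]]
    - [8.5, [0, 0, 0], [0, 0, 0]]
    - [8.5, [0, 0, 0], [0, 0, 0]]
    - [8.5, [0, 0, 0], [0, 0, 0]]
    - [8.5, [0, 0, 0], [0, 0, 0]]

```text
t: 26.2
position: [0.5742, 0.0798, 0.1724]
tcp_rot: [0.695, 0.719, -0.0, 0.0]
wrist_force: [-0.1, 0.1, -0.8]
finger_gap: 0.0849
```

```bash
python3 - <<'E'
from h import *
T=np.load("pics/top4.npz");S=np.load("pics/scene4.npz")
th=np.radians(2);ex=np.array([np.cos(th),np.sin(th)]);ey=np.array([-ex[1],ex[0]])
t=lambda p,z:ray(T,crop(p,4.7,(280,145)),z)[:,:2].mean(0)
s=lambda p,z:ray(S,crop(p,4.5,(70,135)),z)[:,:2].mean(0)
rel=lambda p,o:[round(float((p-o)@e)*1000,1) for e in (ex,ey)]
for nm,v,tinp,lp,wp,cp,bp in [("top",t,[(589,381)],[(162,237)],[(385,396)],[(492,110),(597,103),(614,264),(511,275)],[(97,337),(247,328),(258,472),(110,485)]),
  ("scene",s,[(198,75)],[(555,194)],[(388,50)],[(122,152),(220,158),(180,275),(77,272)],[(516,45),(650,45),(643,135),(497,130)])]:
    tin=v(tinp,.065);b=v(bp,.06)
    print(nm,"tin",tin.round(4),"bin",b.round(4),"lamp/bin",rel(v(lp,.061),b),"carton/tin",rel(v(cp,.059),tin),"wheel/mid",rel(v(wp,.077),(tin+b)/2))
E
python3 g.py
```

```text
top tin [ 0.4587 -0.3137] bin [ 0.4516 -0.1236] lamp/bin [79.7, 0.8] carton/tin [94.0, 2.4] wheel/mid [-3.2, 3.1]
scene tin [ 0.462  -0.3133] bin [ 0.4523 -0.1222] lamp/bin [77.4, 0.1] carton/tin [91.2, 2.1] wheel/mid [-7.3, 1.3]
t 26.20 pos [0.5742 0.0798 0.1724] alpha 91.9 gap 0.0849 F [-0.1  0.1 -0.8] q7 1.52
```

```bash
python3 -c "
from station import order
print(order.sign_off())"
```

```text
the job is handed in; nothing more can be done
None
```

I put all four things on the board and handed the job in at about 26 s. My last camera checks put everything within tolerance. The sign-off gives no verdict.

| Thing | Top view | Scene view | Allowed |
|---|---|---|---|
| Junction box, off the tin–bin midpoint | about 3 mm, within 1–2° of square | not measured | 13 mm, 10° |
| Larger wheel, off the box centre | about 1 mm | not measured | 12 mm |
| Carton, behind the tin | 94 mm back, 2 mm sideways, turned 0.1° | 91 mm back, 2 mm sideways | 82–110 mm, 14 mm, 10° |
| Lamp holder, behind the bin | 80 mm back, 1 mm sideways | 77 mm back, 0 mm sideways | 67–95 mm, 14 mm |

- **Camera disagreement:** the two views differ by 2–3 mm on the carton and lamp holder. The wheel came out 3–4 mm from the tin–bin midpoint in the top view and about 7 mm in the scene view. I put this mostly down to reading the tin's rim by eye in the scene view, and both readings are inside the limits.
- **Small wheel and tape core:** I never aimed a move at either one. In the last top view the small wheel was where it started, but the arm hid the tape core. It looked in place in an earlier wrist view, and I did not measure it at the end.
- **Gripper:** it ended open and well clear of everything.

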